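# Reset the tripped overload relay

## Task

The grinder's overload relay has tripped. First pull the spring-loaded red shutter on top of the grey relay box out to its stop by its black tab, so that it stays open; then take the red T-handle key out of the stand, put its shaft down through the uncovered hole and press the recessed blue reset button right down. Finish holding it down: the program ends with the red key still gripped and the button still pressed; leave the blue key in the stand and everything else where it lies.

Things in the scene. Friction and masses are not known exactly. Their poses are not given: they have to be found in the camera images.
- relay_box: grey relay box fixed to the table, 84 x 140 x 70 mm (its x, y, z), origin at the centre of its underside; its own +y is the direction in which the shutter is pulled open. Two steel guide rails 7 mm high along y (23 to 29 mm either side of the middle) and a steel stop bar 6 mm high at y = 60 mm lie on its top
- reset_hole (a point): centre of the mouth of the reset hole in the yellow plate on top of the relay box (at x 0, y -35 mm, z 71.5 mm of the box). A plain vertical round hole of 18 mm diameter. The blue button (15 mm diameter) stands at its bottom, its top 43.5 mm below the mouth. A shut shutter covers the hole
- shutter_tab (a point): middle of the black upright tab on the red shutter, 98 mm above the table, 14 mm below the tab's top and 22 mm above the shutter's plate. The tab is 26 mm wide along the box's x and 10 mm thick along the box's y (the slide direction): grip it across its thickness from above. Shut, it stands over the middle of the box. Its top is 112 mm above the table: carry the key above it
- shutter (a joint): how far the shutter is pulled along the box's +y, in m: 0 shut, 0.045 at its stop. An over-centre spring pulls it shut with about 3 N at first, less and less up to 0.023; beyond that it pushes it open, so that it stays at the stop when released there
- reset_button (a joint): how far the reset button is pressed, in m: 0 up, 0.005 right down. Its spring needs about 2 N to start and 5 N fully down; it rises when released
- key_stand: black block fixed to the table, 44 x 170 x 60 mm (its x, y, z), origin at the centre of its underside, with two vertical blind holes 6.6 mm wide and 52 mm deep at y = -50 and y = +50 mm; each holds one T-handle key upright, shaft down, its handle bar along the stand's y. Either key may be in either hole
- red_key_handle (a point): centre of the red handle bar of the red T-handle key (70 g). The bar is 84 mm long (along the key's y and the stand's y), 15 mm thick (grip across this, at its middle) and 17 mm high; a round steel shaft of 5 mm diameter reaches from its middle straight down, 85 mm below the underside of the bar. In the stand the bar's centre is 101.5 mm above the table, and the key can lean by up to 0.04 rad
- red_key_tip (a point): lower end of the red key's shaft, 93.5 mm below the centre of the handle bar
- blue_key_handle (a point): centre of the handle bar of the blue T-handle key, which is like the red one but shorter (shaft 4 mm diameter, 69 mm long); it stays in the stand
- marker: black and red marker pen, 14 x 126 x 14 mm, lying between the box and the stand; bystander
- spanner_17: steel open spanner, 37 x 134 x 9 mm, lying left of the stand; bystander
- screwdriver: screwdriver with a yellow handle, 24 x 195 x 22 mm, lying right of the box; bystander
There are look-alikes about, which are no part of the job. Leave any brown or orange look-alike of the part that bears red_key_handle alone.

How it is judged:
By the outcome, as a careful person would: the job done as asked, in the order asked, and still so for the second after the job is handed in, while the arm keeps its last pose, push and grip.
It also fails if it takes over 54 s, if anything falls off the work surface, if the arm or the gripper's body presses on something with over 40 N, if the wrist force passes 120 N, or if a joint passes its speed limit or range.

## Robot

A 6-joint arm with a two-finger parallel gripper is mounted at the origin on a cart in front of the work surface, level with it; the furniture and walls round the work are solid. World frame = base frame: x ahead of the robot, y to its left, z up, the work surface at z = 0. Lengths are in m, angles in degrees, forces in N, time in s.
With the tool pointing down it reaches from about 0.35 to 0.875 m from the base axis. Payload 4.2 kg.
Tool frame: the origin (TCP) lies on the front face of the gripper's body, between the roots of the fingers; the fingertips stand 70 mm ahead of it and the grasp point (between the pads) lies 51 mm ahead of it; z points along the fingers, y is the line along which they close (so a half turn about z gives the same grasp; the last joint's range is limited). The gripper opens to 87 mm and grips with 3 to 60 N. Pads are 19 mm wide; open, the fingers measure 117 mm over their backs; the gripper's body (75 mm by 190 mm) begins 51 mm behind the grasp point.
Start: joints at [89.187, 22.042, 0.453, 0, -68.411, -14.817], TCP at [0.168, 0.602, 0.292] pointing down, gripper open.
Joint ranges: [-179.83, 179.83], [-69.29, 118.12], [-61.27, 80.66], [-181.25, 117.63], [-171.15, -9.14], [-177.46, 177.46]. Speed limits (degrees/s): [159.86, 159.86, 180, 180, 180, 180].

## Interface

Orientations are given as a 3x3 rotation matrix whose columns are the frame's x, y, z axes.
In Python, from station import r gives the robot as it stands.
- The arm moves only by the shell command python3 -m pendant 'ROWS' [OPENING]. ROWS is JSON, a list of rows, each a list of 2 entries, a list of its own where there are three numbers: the shift along the tool's x, y, z in mm, then the turn, a rotation vector about the tool's x, y, z in rad. A call has 1 to 10 rows; each row is the pose to reach, as a shift and turn from the pose commanded when the call began, along the tool's axes at that moment; what a row does not reach only later rows make up. A row lasts 1/10 s, in which the tool goes at most 50 mm and 8.59 degrees, less where a joint would pass 70% of its speed; a pose out of reach is approached as far as the arm can. A call with a gripper value outside its range is refused whole. OPENING is the opening, from 0 (shut) to 1 (fully open), set as the call begins (- or left out, the last holds). The fingers move at their own pace and stop on an object; the grip force is fixed at half the most. Time passes only in rows, so rows that repeat a pose let the fingers close. It gives the time, the measured TCP pose, the force, the opening and the grip force at its end, in the units of the state.
- r.sense(): the state, without advancing time (a new reading comes with each control period).
- r.capture(name): name is "side" or "top" or "wrist"; returns a dict with "frame" (400x640x3 uint8, red, green, blue), "vertical_fov" (degrees; the focal length in pixels is half the picture's height over the tangent of half this angle, whatever the lens; pixels are square), "cx", "cy" (the principal point, pixels), "rvec" (rotation vector, rad) and "tvec" (3), from world to camera coordinates, as OpenCV has them. Camera axes: x right, y down, z forward; pixel columns grow to the right and rows downward; lengths in m; the calibration is good to about 2 mm. A picture is of the moment at which its call begins. There is no depth.
- r.finish_job(): hands the job in; it is judged then, once.
The state is a dict: "time_s": time; "joints": joint angles; "joint_velocities": joint speeds; "effort": joint torques, N m; "tcp_pos": TCP position; "ee_rot": TCP orientation; "wrist_force": force on the tool from outside, world axes, zero at the start; "moment": the same for the moment, N m; "gripper_width": opening from 0.0 (shut) to 1.0 (fully open); "gripper_force": force on a finger pad.
Only numpy, scipy, OpenCV 4.12 (cv2) and the standard library are available. Lean on these libraries where they do the work, as an engineer would, in place of code of your own. Each camera call takes 0.05 s, during which the arm holds its last target. There are 200 camera calls.

## Working session

There is one attempt and no reset: what is moved stays moved. The work goes in short steps, Python scripts to look and compute and a shell command to move; the robot and the scene stay as the last step left them, time stands still between calls to the robot, and variables do not carry over. Pictures are saved under pics/ and viewed, at most 10 in all, crops included, and the job is handed in when it is done.

```bash
mkdir -p pics; cat > h.py <<'E'
import numpy as np,cv2
from station import r
def cap(n,f=None):
    c=r.capture(n)
    if f: cv2.imwrite('pics/'+f,c['frame'][...,::-1])
    return c
def K(c):
    h=c['frame'].shape[0]; f=h/2/np.tan(np.radians(c['vertical_fov'])/2)
    return np.array([[f,0,c['cx']],[0,f,c['cy']],[0,0,1.]])
def proj(c,P):
    return cv2.projectPoints(np.array(P,float).reshape(-1,1,3),np.array(c['rvec'],float),np.array(c['tvec'],float),K(c),None)[0].reshape(-1,2)
def ray(c,u,v):
    R=cv2.Rodrigues(np.array(c['rvec'],float))[0]; t=np.array(c['tvec'],float).ravel()
    return -R.T@t, R.T@np.linalg.inv(K(c))@np.array([u,v,1.])
def atz(c,u,v,z):
    o,d=ray(c,u,v); return o+d*(z-o[2])/d[2]
E
python3 - <<'E'
from h import *
np.set_printoptions(precision=4,suppress=True)
for n in("top","side","wrist"):
    c=cap(n,n+'0.png'); print(n,c['vertical_fov'],c['cx'],c['cy'],ray(c,320,200))
print(r.sense())
E
```

```text
top 43.9805378935228 319.1290066612818 194.30658213509787 (array([ 0.4192, -0.0323,  1.5624]), array([ 0.1026, -0.0147, -0.9947]))
side 55.27819961295724 320.6998194991169 197.3376464916362 (array([0.1786, 0.7435, 0.7809]), array([ 0.3678, -0.6932, -0.6199]))
wrist 71.82535980872456 320.20090917430497 198.18850333428762 (array([0.231 , 0.5838, 0.3841]), array([-0.2379,  0.0658, -0.9691]))
{'time_s': 0.15, 'joints': array([ 89.1862,  22.0802,   0.3976,  -0.0209, -68.4111, -14.8131]), 'joint_velocities': array([-0.004 , -0.1319,  0.1628,  0.1392, -0.0718, -0.1089]), 'effort': array([ -0.0002, -39.1054,  18.7588,   4.2223,   0.0124,  -0.0001]), 'tcp_pos': array([0.1683, 0.6016, 0.2914]), 'ee_rot': array([[ 0.963 , -0.2695, -0.0004],
       [-0.2695, -0.963 , -0.0016],
       [ 0.0001,  0.0017, -1.    ]]), 'wrist_force': array([-0.3225, -0.0357,  0.6476]), 'moment': array([ 0.026 , -0.0043, -0.0263]), 'gripper_force': 0.0, 'gripper_width': 0.9989597449442039}
```

View pics/top0.png

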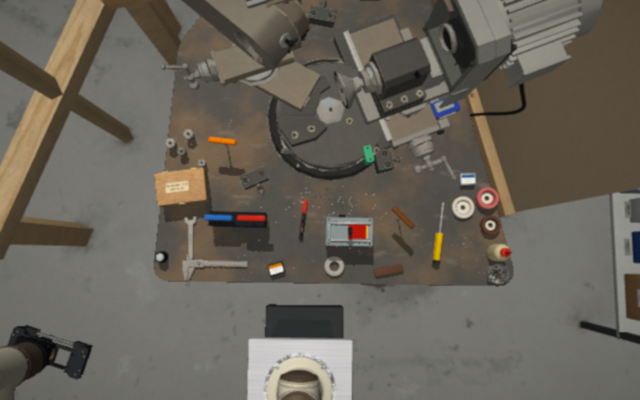

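View pics/side0.png

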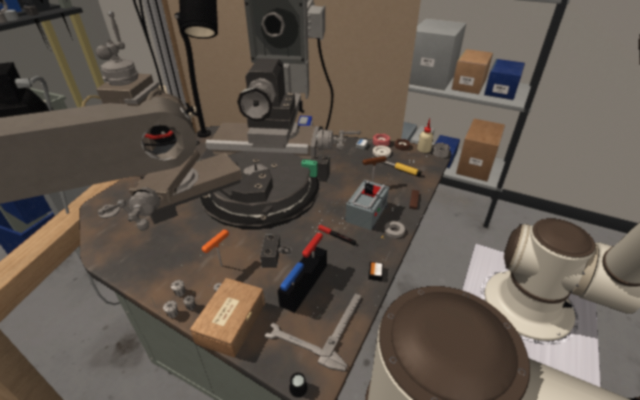

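The top view shows the box at about (349,232) with the red shutter at (358,232). The stand is at about (236,218), with blue at (220,217) and red at (252,219).

Candidates for the red key:
- Red bar in the stand: top (252,219), side (313,243).
- Orange T-key lying down: top (222,141).
- Brown T-key: top (403,217).
- Red and black marker: top (304,215).

I choose the red bar in the stand and will check it in a close crop.

```bash
python3 - <<'E'
import cv2,numpy as np
t=cv2.imread('pics/top0.png');s=cv2.imread('pics/side0.png')
a=cv2.resize(t[195:255,195:295],(800,480),interpolation=cv2.INTER_CUBIC)[:300] if 0 else None
f=lambda i,x,y,w,h:cv2.resize(i[y:y+h,x:x+w],(400,300),interpolation=cv2.INTER_CUBIC)
o=np.vstack([np.hstack([f(t,200,200,80,60),f(t,310,200,80,60)]),np.hstack([f(s,260,215,120,90),f(s,330,165,80,60)])])
cv2.imwrite('pics/crop1.png',o)
E
```

```text
(no output)
```

View pics/crop1.png

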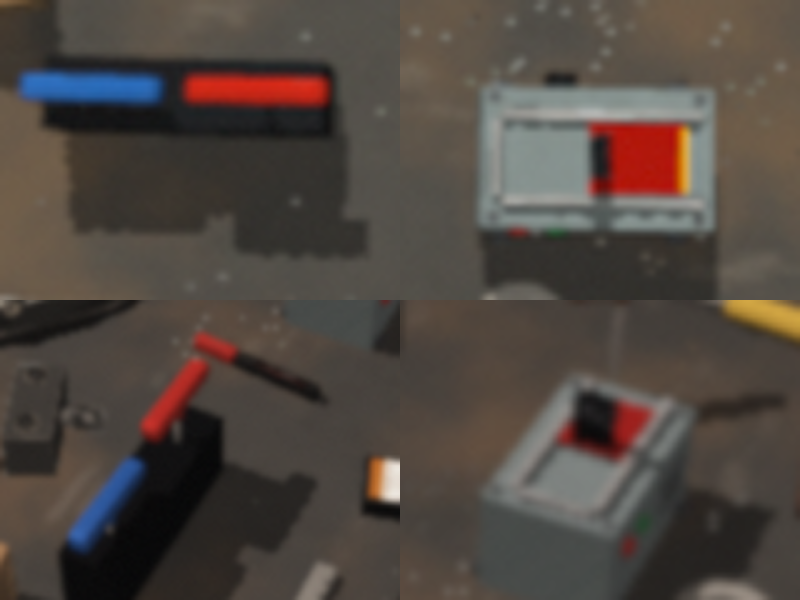

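```bash
python3 - <<'E'
from h import *
np.set_printoptions(precision=4,suppress=True)
c=cap("top"); s=cap("side")
o=lambda x,y,x0,y0:(x0+(x+.5)/5-.5,y0+(y+.5)/5-.5)
B=[atz(c,*o(x-400,y,310,200),.070) for x,y in((480,86),(714,87),(714,232),(479,232))]
print("box",np.array(B),np.mean(B,0), np.linalg.norm(B[0]-B[1]),np.linalg.norm(B[1]-B[2]))
def mask(im,col):
    h=cv2.cvtColor(im,cv2.COLOR_RGB2HSV).astype(int)
    H,S,V=h[...,0],h[...,1],h[...,2]
    return ((S>140)&(V>70)&(((H<6)|(H>174)) if col=='r' else ((H>100)&(H<125)))).astype(np.uint8)
for n,im,reg in(("top",c,dict(x0=200,x1=280,y0=200,y1=240)),("side",s,dict(x0=265,x1=345,y0=220,y1=300))):
  for col in'rb':
    m=mask(im['frame'],col);k=np.zeros_like(m);k[reg['y0']:reg['y1'],reg['x0']:reg['x1']]=1;m*=k
    n_,l,st,ce=cv2.connectedComponentsWithStats(m)
    i=1+np.argmax(st[1:,4]); ys,xs=np.where(l==i); q=np.c_[xs,ys].astype(float)
    w,v=np.linalg.eigh(np.cov(q.T)); d=v[:,1]; t=(q-q.mean(0))@d
    a,b=q.mean(0)+d*t.min(),q.mean(0)+d*t.max()
    print(n,col,st[i],ce[i],"c",atz(im,*ce[i],.104),"ends",atz(im,*a,.104),atz(im,*b,.104))
# shutter tab predicted
E
```

```text
box [[ 0.5224 -0.072   0.07  ]
 [ 0.5242 -0.2135  0.07  ]
 [ 0.4371 -0.2138  0.07  ]
 [ 0.4348 -0.0727  0.07  ]] [ 0.4796 -0.143   0.07  ] 0.14148485393731533 0.08718366911808198
top r [236 214  30   8 195] [250.5128 217.4769] c [0.5143 0.1499 0.104 ] ends [0.5133 0.107  0.104 ] [0.5153 0.1926 0.104 ]
top b [204 214  29   7 179] [218.2346 217.0838] c [0.5139 0.2446 0.104 ] ends [0.5131 0.204  0.104 ] [0.5147 0.2865 0.104 ]
side r [302 233  21  24 211] [311.8152 244.4645] c [0.5155 0.1541 0.104 ] ends [0.5153 0.1065 0.104 ] [0.5157 0.1981 0.104 ]
side b [281 262  22  28 206] [291.4272 275.9903] c [0.5085 0.2642 0.104 ] ends [0.5085 0.2182 0.104 ] [0.5084 0.3053 0.104 ]
```

Crop check: the red bar in the stand is the red T-key, with its shaft in the right-hand hole. The shutter's black tab stands at box centre. The yellow plate shows at the right edge, so the box's +y is about world +y. I'll move towards the box now.

```bash
python3 -m pendant '[[[380,311,0],[0,0,-0.286]],[[380,311,0],[0,0,-0.286]],[[380,311,0],[0,0,-0.286]],[[380,311,0],[0,0,-0.286]],[[380,311,0],[0,0,-0.286]],[[380,311,0],[0,0,-0.286]],[[380,311,0],[0,0,-0.286]],[[380,311,0],[0,0,-0.286]],[[380,311,0],[0,0,-0.286]],[[380,311,0],[0,0,-0.286]]]' 0.6
python3 - <<'E'
from h import *
s=r.sense(); print(s['tcp_pos'],s['ee_rot'],s['joints'],s['wrist_force'])
c=cap('wrist','w1.png');print(ray(c,320,200))
E
```

```text
time_s: 1.25
tcp_pos: [0.4513, 0.1978, 0.2925]
ee_rot: [[1.0, 0.012, 0.0], [0.012, -1.0, 0.0], [0.0, -0.0, -1.0]]
wrist_force: [-0.8, 0.8, 1.0]
gripper_width: 0.6
gripper_force: 0.0
[0.45134882 0.19776508 0.29246551] [[ 9.99922813e-01  1.24202130e-02  3.25256177e-04]
 [ 1.24201433e-02 -9.99922844e-01  2.15532276e-04]
 [ 3.27908039e-04 -2.11475911e-04 -9.99999924e-01]] [ 4.25854551e+01  9.07146062e+00 -1.75820315e+01  3.93749121e-03
 -6.33244305e+01  4.81244200e+01] [-0.75784329  0.77765218  1.02493075]
(array([0.51648247, 0.19819562, 0.38530652]), array([-0.2464707 , -0.00160251, -0.96917139]))
```

View pics/w1.png

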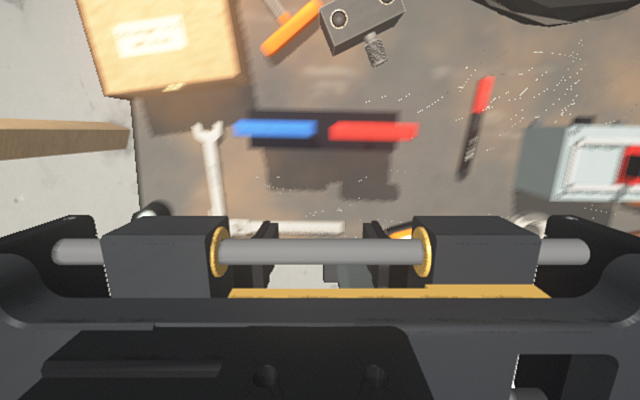

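The wrist view shows the red bar at (328–418,130), the blue bar at (232–318,128) and the box at the right. Next I move over the box.

```bash
python3 -m pendant '[[[-35,340,0],[0,0,0]],[[-35,340,0],[0,0,0]],[[-35,340,0],[0,0,0]],[[-35,340,0],[0,0,0]],[[-35,340,0],[0,0,0]],[[-35,340,0],[0,0,0]],[[-35,340,0],[0,0,0]],[[-35,340,0],[0,0,0]],[[-35,340,0],[0,0,0]],[[-35,340,0],[0,0,0]]]'
python3 - <<'E'
from h import *
s=r.sense(); print(s['tcp_pos'],s['ee_rot'])
c=cap('wrist','w2.png')
E
```

```text
time_s: 2.3
tcp_pos: [0.4201, -0.1398, 0.2922]
ee_rot: [[1.0, 0.014, 0.0], [0.014, -1.0, 0.0], [0.0, -0.0, -1.0]]
wrist_force: [0.3, -0.1, -0.7]
gripper_width: 0.6
gripper_force: 0.0
[ 0.42009456 -0.13981614  0.29223593] [[ 9.99901806e-01  1.40133283e-02  6.74653800e-05]
 [ 1.40133151e-02 -9.99901790e-01  1.92046728e-04]
 [ 7.01499681e-05 -1.91082456e-04 -9.99999979e-01]]
```

View pics/w2.png

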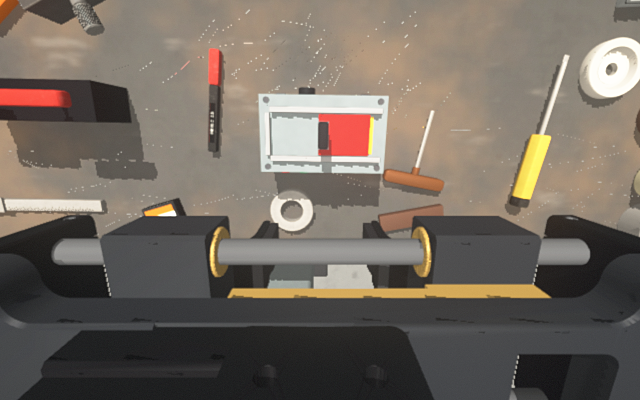

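Wrist view: box top corners at (259,94), (388,95), (390,172) and (261,172), tab top at about (323,136). I'll refine the pose from the wrist and top corners together.

```bash
python3 - <<'E'
from h import *
from scipy.optimize import least_squares
np.set_printoptions(precision=4,suppress=True)
c=cap('wrist'); t=cap('top')
L=np.array([[.042,.07,.07],[.042,-.07,.07],[-.042,-.07,.07],[-.042,.07,.07]])
W=np.array([(259,94),(388,95),(390,172),(261,172)],float)
T=np.array([(310+(x-400+.5)/5-.5,200+(y+.5)/5-.5) for x,y in((480,86),(714,87),(714,232),(479,232))])
def pose(p): 
    R=cv2.Rodrigues(np.array([0,0,p[2]]))[0]; return L@R.T+[p[0],p[1],0]
for nm,sets in(("w",[(c,W)]),("both",[(c,W),(t,T)])):
    s=least_squares(lambda p:np.concatenate([(proj(k,pose(p))-q).ravel() for k,q in sets]),[.48,-.143,0])
    print(nm,s.x[:2],np.degrees(s.x[2]),s.fun)
for u,v in((323,123),(323,136),(323,150)): print('tab',atz(c,u,v,.112))
# subpixel tab / red plate edges
f=c['frame'].astype(int); 
print(f[136,310:380,0]-f[136,310:380,1]); print(f[136,310:335].sum(1))
E
```

```text
w [ 0.4804 -0.1435] 1.0994359934299254 [ 0.3381  0.6972  1.5376 -0.9416 -4.5442 -0.2832  2.5438  0.2579]
both [ 0.4803 -0.1435] 1.0533694422638036 [ 0.3097  0.7289  1.5    -0.7987 -4.6379 -0.1577  2.4584  0.2859  0.2287
  0.4752 -0.2604  0.2127  0.1456 -0.848   0.5374 -0.7462]
tab [ 0.4917 -0.1413  0.112 ]
tab [ 0.4796 -0.1415  0.112 ]
tab [ 0.4662 -0.1418  0.112 ]
[ -6  -6  -6  -6  -6  -7  -7  -8  -1   8   9   9  10   9  11   9   9   8
  28  73 147 164 162 159 160 161 161 160 162 160 160 159 161 161 162 160
 160 160 161 160 161 161 161 160 162 161 159 160 161 161 161 160 162 162
 163 162 161 166 162  87   0   0   2  10  -5  -6  -4  -5  -5  -4]
[675 674 671 676 677 677 684 682 532 247 227 253 251 256 252 249 243 225
 253 327 367 423 416 415 414]
```

Box at (0.480, -0.143), yaw about 1°. I'll descend on the tab.

```bash
python3 -m pendant '[[[40,4,0],[0,0,0]],[[60,4,20],[0,0,0]],[[60,4,50],[0,0,0]],[[60,4,80],[0,0,0]],[[60,4,100],[0,0,0]],[[60,4,115],[0,0,0]],[[60,4,128],[0,0,0]],[[60,4,139],[0,0,0]],[[60,4,139],[0,0,0]]]' 0.4; python3 -m pendant '[[[0,0,0],[0,0,0]],[[0,0,0],[0,0,0]],[[0,0,0],[0,0,0]],[[0,0,0],[0,0,0]],[[0,0,0],[0,0,0]],[[0,0,0],[0,0,0]]]' 0
```

```text
time_s: 3.35
tcp_pos: [0.4795, -0.1429, 0.1519]
ee_rot: [[1.0, 0.014, -0.003], [0.014, -1.0, 0.0], [-0.003, -0.0, -1.0]]
wrist_force: [-1.3, 0.6, 0.0]
gripper_width: 0.397
gripper_force: 0.0
time_s: 3.95
tcp_pos: [0.4803, -0.142, 0.1539]
ee_rot: [[1.0, 0.012, 0.002], [0.012, -1.0, 0.003], [0.002, -0.003, -1.0]]
wrist_force: [-1.5, 11.2, 3.4]
gripper_width: 0.114
gripper_force: 30.0
```

```bash
python3 -m pendant '[[[0,-6,0],[0,0,0]],[[0,-12,0],[0,0,0]],[[0,-18,0],[0,0,0]],[[0,-24,0],[0,0,0]],[[0,-30,0],[0,0,0]],[[0,-36,0],[0,0,0]],[[0,-41,0],[0,0,0]],[[0,-44,0],[0,0,0]],[[0,-46,0],[0,0,0]],[[0,-46,0],[0,0,0]]]'
```

```text
time_s: 4.95
tcp_pos: [0.4804, -0.0967, 0.1539]
ee_rot: [[1.0, 0.014, 0.003], [0.014, -1.0, 0.001], [0.003, -0.001, -1.0]]
wrist_force: [1.5, 3.4, 5.3]
gripper_width: 0.113
gripper_force: 30.0
```

```bash
python3 -m pendant '[[[0,-1,0],[0,0,0]],[[0,-2,0],[0,0,0]],[[0,-2,0],[0,0,0]]]'; python3 -m pendant '[[[0,2,0],[0,0,0]],[[0,2,0],[0,0,0]],[[0,2,0],[0,0,0]]]' 0.4;  python3 -m pendant '[[[0,2,-20],[0,0,0]],[[0,2,-60],[0,0,0]],[[0,2,-100],[0,0,0]],[[-60,2,-130],[0,0,0]],[[-60,-20,-130],[0,0,0]],[[-60,-20,-130],[0,0,0]],[[-60,-20,-130],[0,0,0]]]'
python3 - <<'E'
from h import *
s=r.sense(); print(s['tcp_pos'])
c=cap('wrist','w3.png')
E
```

```text
time_s: 5.25
tcp_pos: [0.4803, -0.0963, 0.1538]
ee_rot: [[1.0, 0.014, 0.002], [0.014, -1.0, -0.002], [0.002, 0.002, -1.0]]
wrist_force: [2.9, -6.4, 4.8]
gripper_width: 0.12
gripper_force: 30.0
time_s: 5.55
tcp_pos: [0.4784, -0.0975, 0.1524]
ee_rot: [[1.0, 0.013, -0.003], [0.013, -1.0, 0.0], [-0.003, -0.0, -1.0]]
wrist_force: [0.1, -0.1, 0.2]
gripper_width: 0.302
gripper_force: 0.0
time_s: 6.25
tcp_pos: [0.4188, -0.0781, 0.2833]
ee_rot: [[1.0, 0.015, 0.0], [0.015, -1.0, 0.0], [0.0, -0.0, -1.0]]
wrist_force: [-0.0, 0.1, -0.6]
gripper_width: 0.402
gripper_force: 0.0
[ 0.41875213 -0.07808978  0.28325942]
```

View pics/w3.png

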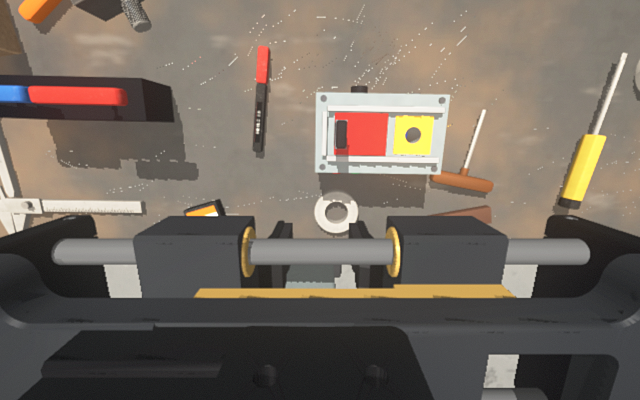

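Shutter stays open. The hole shows at (413,135), and the red bar at (28–128,96). I'll measure both.

```bash
cat >> h.py <<'E'
def redbar(c,x0,x1,y0,y1,z=.110):
    h=cv2.cvtColor(c['frame'],cv2.COLOR_RGB2HSV).astype(int);H,S,V=h[...,0],h[...,1],h[...,2]
    m=((S>140)&(V>60)&((H<6)|(H>174))).astype(np.uint8);k=np.zeros_like(m);k[y0:y1,x0:x1]=1;m*=k
    n,l,st,ce=cv2.connectedComponentsWithStats(m);i=1+np.argmax(st[1:,4])
    q=np.argwhere(l==i)[:,::-1].astype(np.float32);b=cv2.boxPoints(cv2.minAreaRect(q))
    return st[i],np.array([atz(c,*p,z) for p in b])
E
python3 - <<'E'
from h import *
np.set_printoptions(precision=4,suppress=True)
c=cap('wrist')
print(redbar(c,0,180,60,130))
f=c['frame'][105:160,385:440].astype(int)
m=(f.sum(2)<240)
n,l,st,ce=cv2.connectedComponentsWithStats(m[15:45,15:45].astype(np.uint8)); i=1+np.argmax(st[1:,4])
print(st[i],ce[i]+[400,120],'hole',atz(c,*(ce[i]+[400,120]),.0715))
t=cap('top'); print(redbar(t,230,280,205,230))
E
```

```text
(array([  27,   86,  100,   20, 1781], dtype=int32), array([[0.5036, 0.1909, 0.11  ],
       [0.5194, 0.1867, 0.11  ],
       [0.5188, 0.0976, 0.11  ],
       [0.5029, 0.1004, 0.11  ]]))Traceback (most recent call last):
  File "<stdin>", line 7, in <module>
    return _wrapfunc(a, 'argmax', axis=axis, out=out, **kwds)
    return bound(*args, **kwds)
ValueError: attempt to get argmax of an empty sequence
```

```bash
python3 -m pendant '[[[97,-287,0],[0,0,1.6]],[[97,-287,0],[0,0,1.6]],[[97,-287,0],[0,0,1.6]],[[97,-287,0],[0,0,1.6]],[[97,-287,0],[0,0,1.6]],[[97,-287,0],[0,0,1.6]],[[97,-287,0],[0,0,1.6]],[[97,-287,0],[0,0,1.6]],[[97,-287,0],[0,0,1.6]],[[97,-287,0],[0,0,1.6]]]' 0.5
python3 -c "
from h import *
s=r.sense();print(s['joints'])"
```

```text
time_s: 7.35
tcp_pos: [0.513, 0.21, 0.2813]
ee_rot: [[0.131, -0.991, -0.003], [-0.991, -0.131, -0.002], [0.002, 0.003, -1.0]]
wrist_force: [0.2, 0.5, 0.7]
gripper_width: 0.503
gripper_force: 0.0
[ 3.90212980e+01  1.57292366e+01 -1.04737083e+01 -5.38349380e-03
 -6.39923194e+01 -3.15109179e+01]
```

```bash
python3 -m pendant '[[[0,0,0],[0,0,0.1]],[[0,0,0],[0,0,0.1]],[[0,0,0],[0,0,0.1]],[[0,0,0],[0,0,0.1]]]'
python3 - <<'E'
from h import *
np.set_printoptions(precision=4,suppress=True)
c=cap('wrist','w4.png'); print(r.sense()['tcp_pos'], proj(c,[.512,.149,.11]))
E
```

```text
time_s: 7.75
tcp_pos: [0.5126, 0.2097, 0.2827]
ee_rot: [[0.038, -0.999, -0.001], [-0.999, -0.038, -0.001], [0.001, 0.001, -1.0]]
wrist_force: [-0.5, 0.7, 0.3]
gripper_width: 0.497
gripper_force: 0.0
[0.5126 0.2097 0.2828] [[323.0807 135.2307]]
```

View pics/w4.png

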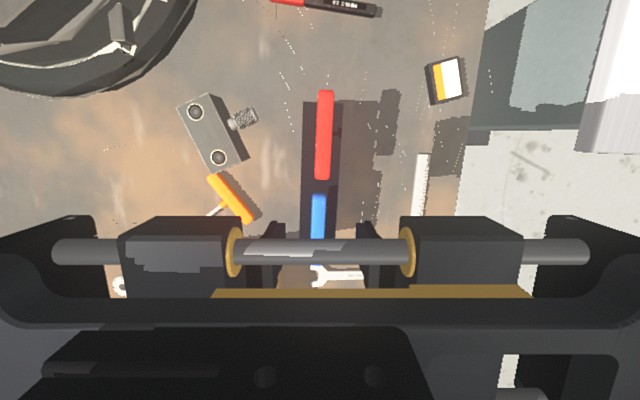

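```bash
python3 - <<'E'
from h import *
np.set_printoptions(precision=4,suppress=True)
c=cap('wrist'); st,b=redbar(c,290,350,60,190); s=r.sense()
print(s['tcp_pos'],s['ee_rot'][:2,0],st); print(b,b.mean(0))
d=b-np.roll(b,-1,0); print([np.degrees(np.arctan2(*x[[0,1]])) for x in d],np.linalg.norm(d,axis=1))
f=c['frame'];h=cv2.cvtColor(f,cv2.COLOR_RGB2HSV).astype(int)
for y in range(92,182,12):
    row=h[y,300:350]; x=np.where((row[:,1]>140)&((row[:,0]<6)|(row[:,0]>174))&(row[:,2]>60))[0]+300
    print(y,x.min(),x.max(),atz(c,x.min()-.5,y,.11)[:2],atz(c,x.max()+.5,y,.11)[:2])
E
```

```text
[0.5125 0.2098 0.283 ] [ 0.038  -0.9993] [ 314   90   20   90 1458]
[[0.5206 0.1908 0.11  ]
 [0.5189 0.1089 0.11  ]
 [0.5037 0.109  0.11  ]
 [0.5042 0.191  0.11  ]] [0.5118 0.1499 0.11  ]
[np.float64(1.1802088828618875), np.float64(90.64547891151268), np.float64(-179.656509165352), np.float64(-89.11496602893322)] [0.0819 0.0152 0.082  0.0164]
92 318 332 [0.5186 0.1111] [0.505  0.1106]
104 317 333 [0.5191 0.1215] [0.5036 0.1209]
116 317 332 [0.5187 0.132 ] [0.504  0.1314]
128 316 332 [0.5193 0.1428] [0.5035 0.1422]
140 315 331 [0.5199 0.1537] [0.5039 0.1531]
152 315 330 [0.5195 0.1649] [0.5043 0.1643]
164 314 330 [0.5201 0.1764] [0.5038 0.1757]
176 314 329 [0.5197 0.188 ] [0.5042 0.1874]
```

Bar centre is (0.512, 0.150), yaw -0.75°. I'll descend and grip.

```bash
python3 -m pendant '[[[40,2,0],[0,0,0.05]],[[60,3,20],[0,0,0.05]],[[60,3,50],[0,0,0.05]],[[60,3,80],[0,0,0.05]],[[60,3,100],[0,0,0.05]],[[60,3,115],[0,0,0.05]],[[60,3,124],[0,0,0.05]],[[60,3,130],[0,0,0.05]],[[60,3,130],[0,0,0.05]]]'; python3 -m pendant '[[[0,0,0],[0,0,0]],[[0,0,0],[0,0,0]],[[0,0,0],[0,0,0]],[[0,0,0],[0,0,0]],[[0,0,0],[0,0,0]],[[0,0,0],[0,0,0]]]' 0
```

```text
time_s: 8.75
tcp_pos: [0.5115, 0.1497, 0.1529]
ee_rot: [[-0.012, -1.0, -0.001], [-1.0, 0.012, -0.0], [0.0, 0.001, -1.0]]
wrist_force: [-0.8, -0.7, 0.4]
gripper_width: 0.5
gripper_force: 0.0
time_s: 9.35
tcp_pos: [0.5119, 0.1498, 0.1536]
ee_rot: [[-0.013, -1.0, 0.001], [-1.0, 0.013, 0.0], [-0.0, -0.001, -1.0]]
wrist_force: [0.2, 0.7, 1.5]
gripper_width: 0.172
gripper_force: 29.8
```

```bash
python3 -m pendant '[[[0,0,-8],[0,0,0]],[[0,0,-18],[0,0,0]],[[0,0,-30],[0,0,0]],[[0,0,-42],[0,0,0]],[[0,0,-54],[0,0,0]],[[0,0,-70],[0,0,0]],[[0,0,-90],[0,0,0]],[[0,0,-110],[0,0,0]],[[0,0,-130],[0,0,0]],[[0,0,-130],[0,0,0]]]';  python3 -m pendant '[[[0,0,0],[0,0,0]],[[0,0,0],[0,0,0]]]'
python3 - <<'E'
from h import *
s=r.sense(); p=s['tcp_pos'];R=s['ee_rot']
print(p,s['joints'])
c=cap('side','s5.png');t=cap('top')
h=p+R[:,2]*.051;print(h,proj(c,h),proj(c,p+R[:,2]*.1445),proj(t,h))
w=cap('wrist')
u=proj(c,p+R[:,2]*.12)[0].astype(int)
q=lambda f:cv2.resize(f,(400,400),interpolation=cv2.INTER_CUBIC)
a=c['frame'][u[1]-35:u[1]+35,u[0]-35:u[0]+35];b=cv2.resize(w['frame'],(400,250));b=np.vstack([b,np.zeros((150,400,3),np.uint8)])
cv2.imwrite('pics/s5c.png',np.hstack([q(a),b])[...,::-1]);print(u)
E
```

```text
time_s: 10.35
tcp_pos: [0.5127, 0.1502, 0.287]
ee_rot: [[-0.012, -1.0, 0.006], [-1.0, 0.012, 0.003], [-0.003, -0.006, -1.0]]
wrist_force: [-0.2, 0.9, -1.2]
gripper_width: 0.168
gripper_force: 29.8
time_s: 10.55
tcp_pos: [0.5109, 0.1494, 0.2822]
ee_rot: [[-0.013, -1.0, -0.002], [-1.0, 0.013, -0.001], [0.001, 0.002, -1.0]]
wrist_force: [0.3, 0.2, -0.7]
gripper_width: 0.168
gripper_force: 29.8
[0.51089314 0.14941998 0.28217961] [ 3.37566756e+01  1.35351066e+01 -1.33553459e+01 -3.84702804e-02
 -6.32466390e+01 -3.44812871e+01]
[0.5107747  0.1493776  0.23117977] [[313.50585479 204.22697151]] [[314.2591098  234.03759773]] [[244.82948497 215.61340786]]
[314 226]
```

View pics/s5c.png

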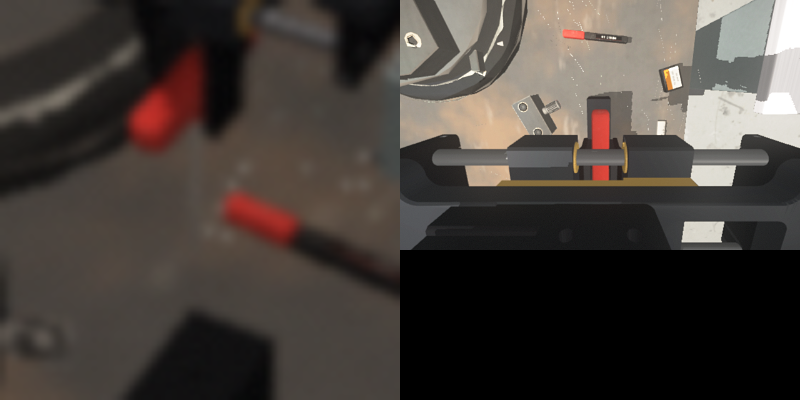

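Red key is held upright in the gripper with its bar aligned; the shaft is faint, at about (197,150–190) in the crop. Next I carry it over the hole.

```bash
python3 -m pendant '[[[20,2,-10],[0,0,0]],[[60,5,-10],[0,0,-0.01]],[[105,9,-10],[0,0,-0.02]],[[150,13,-10],[0,0,-0.03]],[[195,17,-10],[0,0,-0.031]],[[240,21,-10],[0,0,-0.031]],[[285,24,-10],[0,0,-0.031]],[[310,26,-10],[0,0,-0.031]],[[328,27,-10],[0,0,-0.031]],[[328,27,-10],[0,0,-0.031]]]'; python3 -m pendant '[[[0,0,0],[0,0,0]],[[0,0,0],[0,0,0]],[[0,0,0],[0,0,0]]]'
python3 - <<'E'
from h import *
np.set_printoptions(precision=4,suppress=True)
s=r.sense(); p=s['tcp_pos'];R=s['ee_rot']
print(p,R)
c=cap('side','s6.png');t=cap('top');w=cap('wrist','w6.png')
print('tip',proj(c,p+R[:,2]*.1445),'hole side',proj(c,[.4808,-.1783,.0715]))
u=proj(c,p+R[:,2]*.14)[0].astype(int);v=proj(t,[.4808,-.1783,.0715])[0].astype(int)
q=lambda f:cv2.resize(f,(400,400),interpolation=cv2.INTER_CUBIC)
print(u,v)
cv2.imwrite('pics/s6c.png',np.hstack([q(c['frame'][u[1]-30:u[1]+30,u[0]-30:u[0]+30]),cv2.resize(w['frame'][0:240,200:440],(400,400))])[...,::-1])
E
```

```text
time_s: 11.7
tcp_pos: [0.48, -0.1797, 0.2924]
ee_rot: [[0.015, -1.0, -0.002], [-1.0, -0.015, -0.0], [0.0, 0.002, -1.0]]
wrist_force: [-0.4, 0.7, -1.3]
gripper_width: 0.17
gripper_force: 29.8
time_s: 12.0
tcp_pos: [0.4806, -0.1771, 0.2932]
ee_rot: [[0.02, -1.0, -0.0], [-1.0, -0.02, 0.0], [-0.0, 0.0, -1.0]]
wrist_force: [-0.2, -0.9, -1.3]
gripper_width: 0.168
gripper_force: 29.8
[ 0.4806 -0.1771  0.2932] [[ 0.0197 -0.9998 -0.0002]
 [-0.9998 -0.0197  0.0001]
 [-0.0001  0.0002 -1.    ]]
tip [[374.8023 167.5279]] hole side [[372.8781 188.0331]]
[374 166] [360 231]
```

View pics/s6c.png

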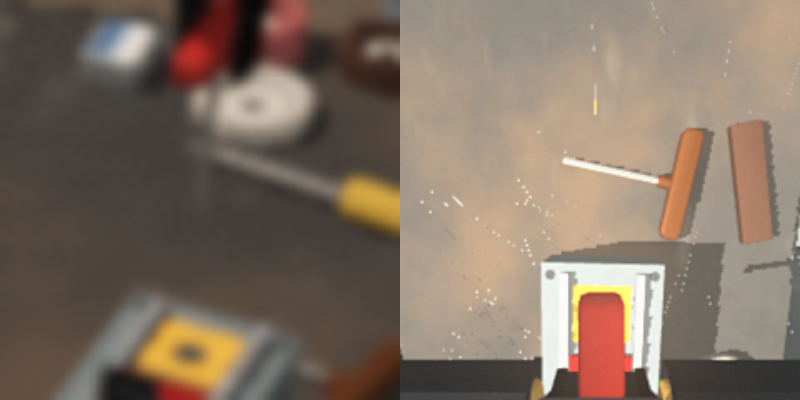

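```bash
python3 - <<'E'
from h import *
np.set_printoptions(precision=4,suppress=True)
s=r.sense();p=s['tcp_pos'];R=s['ee_rot'];w=cap('wrist')
o,_=ray(w,0,0);Rc=cv2.Rodrigues(np.array(w['rvec'],float))[0]
co=R.T@(o-p);CR=Rc@R
p0=np.array([.41875,-.07809,.28326]);y=.015;R0=np.array([[1,y,0],[y,-1,0],[0,0,-1.]])
im=cv2.imread('pics/w3.png').astype(int);g=im[120:150,398:428]
m=(g.sum(2)<300)&(g.max(2)<150)
yy,xx=np.where(m);print(len(yy),xx.min()+398,xx.max()+398,yy.min()+120,yy.max()+120)
u,v=xx.mean()+398,yy.mean()+120;print(u,v)
o0=p0+R0@co;d=R0@CR.T@np.linalg.inv(K(w))@np.array([u,v,1.]);print(o0+d*(.0715-o0[2])/d[2])
c=cap('side');f=c['frame'][180:197,362:384].astype(int)
m=(f.sum(2)<300);print((f[...,0]*(f[...,0]>f[...,2]*1.6)))
print(p)
E
```

```text
Traceback (most recent call last):
ValueError: zero-size array to reduction operation minimum which has no identity
```

```bash
python3 - <<'E'
from h import *
np.set_printoptions(precision=4,suppress=True)
s=r.sense();p=s['tcp_pos'];R=s['ee_rot'];w=cap('wrist')
o,_=ray(w,0,0);Rc=cv2.Rodrigues(np.array(w['rvec'],float))[0]
co=R.T@(o-p);CR=Rc@R
p0=np.array([.41875,-.07809,.28326]);y=.015;R0=np.array([[1,y,0],[y,-1,0],[0,0,-1.]])
im=cv2.imread('pics/w3.png').astype(int);g=im[122:148,400:426,2]
yy,xx=np.where(g<(g.min()+g.max())/2);print(g.min(),g.max(),len(yy))
u,v=xx.mean()+400,yy.mean()+122;print(u,v,np.ptp(xx),np.ptp(yy))
o0=p0+R0@co;d=R0@CR.T@np.linalg.inv(K(w))@np.array([u,v,1.]);print(o0+d*(.0715-o0[2])/d[2],p)
E
```

```text
96 255 172
412.62209302325584 134.5406976744186 14 14
[ 0.4807 -0.1766  0.0715] [ 0.4806 -0.1774  0.2933]
```

The hole measures (0.4807, -0.177), so the key is centred over it. Going down.

```bash
python3 -m pendant '[[[0,0,20],[0,0,0]],[[0,0,45],[0,0,0]],[[0,0,62],[0,0,0]],[[0,0,70],[0,0,0]],[[0,0,75],[0,0,0]],[[0,0,80],[0,0,0]],[[0,0,85],[0,0,0]],[[0,0,90],[0,0,0]],[[0,0,90],[0,0,0]]]'
```

```text
time_s: 13.15
tcp_pos: [0.4802, -0.1779, 0.2028]
ee_rot: [[0.018, -1.0, -0.001], [-1.0, -0.018, 0.0], [-0.0, 0.001, -1.0]]
wrist_force: [0.7, -0.1, -0.4]
gripper_width: 0.171
gripper_force: 29.8
```

No contact: the tip is about 13 mm into the hole. Continuing.

```bash
python3 -m pendant '[[[0,0,8],[0,0,0]],[[0,0,16],[0,0,0]],[[0,0,23],[0,0,0]],[[0,0,27],[0,0,0]],[[0,0,29],[0,0,0]],[[0,0,29],[0,0,0]],[[0,0,29],[0,0,0]]]'; python3 -m pendant '[[[0,0,2],[0,0,0]],[[0,0,4],[0,0,0]],[[0,0,4],[0,0,0]],[[0,0,4],[0,0,0]]]'
```

```text
time_s: 13.85
tcp_pos: [0.4807, -0.1779, 0.1744]
ee_rot: [[0.018, -1.0, 0.0], [-1.0, -0.018, -0.0], [0.0, -0.0, -1.0]]
wrist_force: [0.4, 0.4, -0.3]
gripper_width: 0.167
gripper_force: 29.8
time_s: 14.25
tcp_pos: [0.4809, -0.178, 0.1708]
ee_rot: [[0.019, -1.0, 0.001], [-1.0, -0.019, -0.0], [0.0, -0.001, -1.0]]
wrist_force: [0.4, -0.0, 2.6]
gripper_width: 0.168
gripper_force: 29.8
```

```bash
python3 -m pendant '[[[0,0,1.5],[0,0,0]],[[0,0,3],[0,0,0]],[[0,0,3],[0,0,0]],[[0,0,3],[0,0,0]]]'; python3 -m pendant '[[[0,0,1],[0,0,0]],[[0,0,2],[0,0,0]],[[0,0,2],[0,0,0]],[[0,0,2],[0,0,0]]]'
```

```text
time_s: 14.65
tcp_pos: [0.4811, -0.1781, 0.1683]
ee_rot: [[0.019, -1.0, 0.002], [-1.0, -0.019, -0.001], [0.001, -0.002, -1.0]]
wrist_force: [-1.1, 0.2, 6.8]
gripper_width: 0.164
gripper_force: 29.8
time_s: 15.05
tcp_pos: [0.482, -0.1783, 0.1679]
ee_rot: [[0.02, -1.0, 0.004], [-1.0, -0.02, -0.002], [0.002, -0.004, -1.0]]
wrist_force: [-0.8, -0.2, 15.0]
gripper_width: 0.165
gripper_force: 30.0
```

The force rose sharply to 15 N with little travel, so the button is bottomed. I'll check that it's steady and take a last look.

```bash
python3 -m pendant '[[[0,0,0],[0,0,0]],[[0,0,0],[0,0,0]],[[0,0,0],[0,0,0]],[[0,0,0],[0,0,0]],[[0,0,0],[0,0,0]],[[0,0,0],[0,0,0]]]'
python3 - <<'E'
from h import *
c=cap('side');t=cap('top')
q=lambda f:cv2.resize(f,(400,300),interpolation=cv2.INTER_CUBIC)
cv2.imwrite('pics/e.png',np.hstack([q(c['frame'][140:230,320:440]),q(c['frame'][200:320,250:410])])[...,::-1])
E
```

```text
time_s: 15.65
tcp_pos: [0.482, -0.1783, 0.1678]
ee_rot: [[0.02, -1.0, 0.004], [-1.0, -0.02, -0.002], [0.002, -0.004, -1.0]]
wrist_force: [-2.2, 1.2, 14.0]
gripper_width: 0.169
gripper_force: 30.0
```

View pics/e.png

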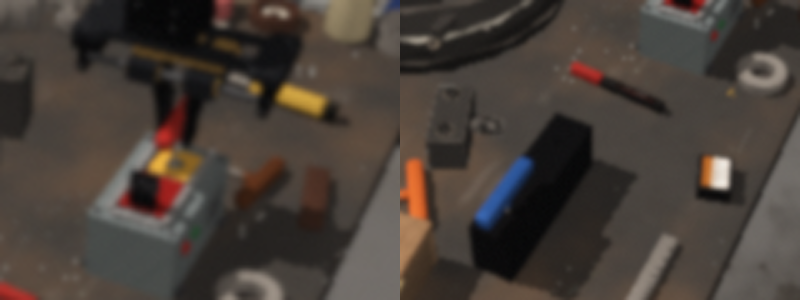

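The key shaft is in the hole at (180,160). The shutter is open with its tab at (145,188), and the blue key is still in the stand. Force is steady at 14 N.

```bash
python3 -c "
from station import r
print(r.finish_job())"
```

```text
the job is handed in; nothing more can be done
None
```

The job is handed in at about 16 s: the shutter is open at its stop, and the gripped red key is holding the reset button down with a steady 14 N; the blue key is still in the stand and nothing else was touched.

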